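Lock the battery box's quarter-turn fastener with the slot key

ROBOT

A 6-joint arm with a two-finger parallel gripper is mounted at the origin on a cart in front of the work surface, level with it; the furniture and walls round the work are solid. World frame = base frame: x ahead of the robot, y to its left, z up, the work surface at z = 0. Lengths are in m, angles in rad, forces in N, time in s.
With the tool pointing down it reaches from about 0.3 to 0.875 m from the base axis. Payload 6.4 kg.
Tool frame: the origin (TCP) lies midway between the tips of the shut fingers; the grasp point (between the pads) lies 19 mm behind it (ctrl.pinch_z is the distance from the TCP to the grasp point, in m); z points along the fingers, y is the line along which they close (so a half turn about z gives the same grasp; the last joint's range is limited). The gripper opens to 85 mm and grips with 20 to 120 N. Pads are 22 mm wide; open, the fingers measure 114 mm over their backs; the gripper's body (76 mm by 85 mm) begins 54 mm behind the grasp point. The pads swing forward as they close: fully open they stand 13 mm farther back than shut.
Start: joints at [-1.345, 0.181, 1.607, -0, 1.354, -0.206], TCP at [0.241, -0.522, 0.231] pointing down, gripper open.
Joint ranges: [-2.99, 2.99], [-0.89, 2.07], [0.3, 2.58], [-1.14, 4.28], [0, 2.63], [-3.12, 3.12]. Speed limits (rad/s): [2.57, 2.57, 3.01, 3.14, 3.14, 3.14].

INTERFACE

Orientations are given as a unit quaternion [w, x, y, z].
In Python, from bench import ctrl gives the robot as it stands.
- The arm moves only by the tool apply_moves, never from a script. Its argument "moves" is a list of rows, each an object with "jaw": the opening, from 0 (shut) to 1 (fully open); "offset": the shift along the tool's x, y, z in mm, a list of three; "rot": the turn, a rotation vector about the tool's x, y, z in degrees, a list of three. In form: [{"jaw": jaw, "offset": [dx, dy, dz], "rot": [ax, ay, az]}, ...]. A call has exactly 5 rows; each row shifts and turns the commanded pose from where the row before left it, along the tool's axes as they then stand; what a row does not reach is not made up. A row lasts 1/8 s, in which the tool goes at most 62.5 mm and 10.7 degrees, less where a joint would pass 70% of its speed; a pose out of reach is approached as far as the arm can. A call is refused whole if a number of a shift passes 62.5 or a number of a turn 10.7, either way. A call with a gripper value outside its range is refused whole. The fingers move at their own pace and stop on an object; the grip force is fixed at half the most. Time passes only in rows, so rows that do not move let the fingers close, or fill a call up. It gives the time, the measured TCP pose, the force, the opening and the grip force at its end, in the units of the state.
- ctrl.get_obs(): the state, without advancing time (a new reading comes with each control period).
- ctrl.camera(name): name is "scene" or "top"; returns (picture, depth): 480x640x3 uint8, red, green, blue; 480x640 float32, m along the optical axis (not along the pixel's ray), 0 where there is no reading.
- ctrl.camera_params(name): a dict with "K" (3x3 intrinsics, pixels), "cam_to_world" (4x4, takes a point from camera to world coordinates). Camera axes: x right, y down, z forward; pixel columns grow to the right and rows downward; lengths in m; the calibration is good to about 2 mm. A picture is of the moment at which its call begins. camera_params takes no time and is no camera call.
- ctrl.hand_in(): hands the job in; it is judged then, once.
Trained networks look in the newest picture that a camera, given by its name, has taken for a name from the list of things; names that differ only in an ending like _2 or _b are one class to them, and where a whole thing is asked for, a point or a joint stands for the part that bears it (a point fixed in the world has none). Each returns a list of dicts, best first, with "score" (0 to 1); they miss things now and then, are a little off and sometimes report something else, mostly with a low value. They report only what shows in the picture. A call takes as long as a camera call. They do not tell look-alikes from the thing itself.
- ctrl.outline_of(camera, target): "region" (480x640 bool, what is visible of it) and "position" ([column, row] in pixels, amid what is visible of it).
The state is a dict: "time_s": time; "q": joint angles; "dq": joint speeds; "joint_efforts": joint torques, N m; "eef_pos": TCP position; "eef_rot": TCP orientation; "wrist_force": force on the tool from outside, world axes, zero at the start; "torque": the same for the moment, N m; "opening": opening from 0.0 (shut) to 1.0 (fully open); "grasp_force": force on a finger pad.
Only numpy, scipy, OpenCV 4.12 (cv2) and the standard library are available. Lean on these libraries where they do the work, as an engineer would, in place of code of your own. Each camera call takes 0.05 s, during which the arm holds its last target. There are 200 camera calls.

TASK

Take the flat-bladed key out of its wooden holder, fit its blade into the slotted fastener on the battery box, press the fastener in against its spring until it seats, turn it clockwise until you feel its stop and let it spring back up, so that it is locked. Then stand the key in its holder again as it was. Use light force, never forcing the fastener against its seat or its stop; touch the box with the key only, and do not disturb the things around.

Things in the scene. Friction and masses are not known exactly. Their poses are not given: they have to be found in the camera images.
- key: Loose upright key, 0.09 kg. Origin: centre of the blade's lower end; z up the key, x along the blade's width. Upward from the origin: steel blade 24 (x) x 2.5 (y) mm, 16 mm long; collar 30 mm diameter, 16 to 22 mm up; shank 12 mm diameter; black wing grip 40 (x) x 10 (y) mm, 46 to 74 mm up. Same after half a turn about z.
- key_grip (a point): Centre of the key's wing grip, 60 mm above the key's origin; axes as the key's.
- key_holder: Fixed wooden block 80 (x) x 56 (y) x 40 (z) mm; origin at the centre of its underside. A pocket 30 mm along x by 8 mm along y, 24 mm deep, opens mid-top. The key's blade hangs in it, the collar resting on the block; the key's origin is then 24 mm above the holder's origin.
- battery_box: Fixed grey box 150 (x) x 110 (y) x 60 (z) mm, ribbed cover on top; origin at the centre of its underside. The fastener's upright axis is 35 mm from the centre toward -x, mid-way in y, inside a dark ring 64 mm in diameter and 3 mm high. Raised marks beside the ring show the slot's direction: one mark for open, two about where locked.
- slot (a point): Centre of the top face of the round steel fastener (40 mm diameter), 7.5 mm above the cover and 67.5 mm above the table when up. x points along the slot, z up; it turns and sinks with the fastener. The slot is 4.5 mm wide, 6 mm deep and open right across the head.
- fastener (a joint): Angle, rad, clockwise seen from above. 0 to 0.12: open (at 0 the slot lies along the box's y). Locked: a notch 0.1 wide that ends at a hard stop; the stop lies between 0.84 and 1.4, differs from box to box and must be felt. In between a bayonet pin passes under a land, so the head must be held pressed in; let go there, it stays sunk. Turning takes 0.03 to 0.06 N m.
- press (a joint): How far the fastener is pressed in, m; 0 is up. A spring pushes it up with 4 N plus 1.2 N per mm. It bottoms on a hard seat 4.7 to 8.7 mm in, differing from box to box and to be felt (spring there 9.6 to 14.4 N); it turns freely only within 1.2 mm of the seat. It comes up fully only in the open and locked positions.
- masking_tape: Loose roll of masking tape lying flat, 68 mm diameter, 24 mm high; origin at the centre of its underside. A bystander.
- nail_tin: Loose round green-lidded tin, 68 mm diameter, 32 mm high; origin at the centre of its underside. A bystander.
- empty_jar: Loose empty glass jar, 66 mm diameter, 100 mm high; origin at the centre of its underside. A bystander.
Mind the look-alikes: they are no part of the job. Of the things like the key_holder, leave any that is blue; of the rest the larger one is meant.

How it is judged:
On the way, in this order (a step that is already met when the one before it is completed fails the run):
1. the key is lifted clear of its holder (z of key in the frame of key_holder above 0.045 m), for 0.1 s.
2. the fastener, still open, is pressed in by the key's blade in its slot (value of joint press above 0.003 m and value of joint fastener below 0.5 rad and z of key in the frame of slot below -0.003 m and contact force between key and battery_box above 2 N), for 0.1 s.
3. the fastener is turned to the locked position and has sprung up (value of joint fastener above 0.65 rad and value of joint press below 0.0015 m), for 0.1 s.
At the end, for the whole second after the job is handed in: The fastener stands in the locked position (angle over 0.65) and is fully up (within 1.5 mm), and the key stands at rest in its holder's pocket: collar on the block within 3 mm, within 8 mm of the middle, upright within 0.1 rad (all of step 3 and horizontal distance between key and key_holder below 0.008 m and z of key in the frame of key_holder between 0.021 and 0.027 m and angle between key's own z axis and vertical below 0.1 rad and linear speed of key below 0.02 m/s); the robot touches nothing.
It fails at once if the key loads the battery box or its fastener with more than 45 N (press and turning forces added up) (contact force between key and battery_box above 45 N).
It fails at once if the fingers or arm push on the battery box or its fastener (contact force between any of the fingers, the arm and battery_box above 2 N).
It fails at once if a bystander is moved by more than 20 mm (distance of any of masking_tape, nail_tin, empty_jar from where it was at the start of the episode above 0.02 m).
It also fails if it takes over 72 s, if anything falls off the work surface, if the arm or the gripper's body presses on something with over 40 N, if the wrist force passes 120 N, or if a joint passes its speed limit or range.

## Working session

There is one attempt and no reset: what is moved stays moved. The work goes in short steps, Python scripts to look and compute and a tool call to move; the robot and the scene stay as the last step left them, time stands still between calls to the robot, and variables do not carry over. Pictures are saved under pics/ and viewed, at most 10 in all, crops included, and the job is handed in when it is done.

Besides the shell and the picture viewer there is one more tool, called as name(argument=value, ...) on one line, values as JSON. apply_moves: Moves the arm, as the interface text tells. Its arguments: {"type":"object","properties":{"moves":{"type":"array"}},"required":["moves"]}

```bash
mkdir -p pics; cat > h.py <<'E'
import numpy as np, cv2
from bench import ctrl
def cloud(cam,depth):
    p=ctrl.camera_params(cam);K=np.array(p["K"]);T=np.array(p["cam_to_world"])
    v,u=np.mgrid[0:480,0:640]
    P=np.stack([(u-K[0,2])/K[0,0]*depth,(v-K[1,2])/K[1,1]*depth,depth],-1)
    return P@T[:3,:3].T+T[:3,3]
def save(n,img): cv2.imwrite(f"pics/{n}.png",cv2.cvtColor(img,cv2.COLOR_RGB2BGR))
E
python3 - <<'E'
from h import *
im={}
for c in("scene","top"):
    p,d=ctrl.camera(c); im[c]=(p,d); save(c+"0",p); np.savez(c+"0",p=p,d=d)
    W=cloud(c,d)
    for t in("key","key_holder","battery_box","slot","fastener","masking_tape","nail_tin","empty_jar"):
        for r in ctrl.outline_of(c,t)[:3]:
            m=r["region"]&(d>0)
            if m.sum(): 
                q=W[m]; print(c,t,round(r["score"],2),np.round(r["position"]),m.sum(),np.round(np.median(q,0),3),np.round(np.percentile(q,[2,98],0),3).tolist())
    print(c,np.round(ctrl.camera_params(c)["cam_to_world"],3).tolist(),ctrl.camera_params(c)["K"])
o=ctrl.get_obs();print({k:np.round(v,3).tolist() for k,v in o.items()},ctrl.pinch_z)
E
```

```text
scene key 0.77 [248. 264.] 375 [0.563 0.209 0.071] [[0.548, 0.193, 0.043], [0.582, 0.218, 0.1]]
scene key_holder 0.85 [223. 324.] 859 [0.481 0.302 0.027] [[0.466, 0.281, 0.002], [0.518, 0.317, 0.03]]
scene key_holder 0.7 [364. 189.] 319 [ 0.693 -0.191  0.034] [[0.539, -0.213, 0.011], [0.741, -0.04, 0.137]]
scene key_holder 0.59 [247. 284.] 1506 [0.543 0.219 0.035] [[0.527, 0.18, 0.002], [0.607, 0.235, 0.043]]
scene battery_box 0.73 [417. 219.] 2363 [ 0.495 -0.157  0.061] [[0.451, -0.235, 0.005], [0.611, -0.127, 0.066]]
scene slot 0.36 [421. 205.] 43 [ 0.504 -0.176  0.067] [[0.261, -0.182, 0.063], [0.518, 0.113, 0.273]]
scene masking_tape 0.63 [303. 226.] 607 [0.668 0.003 0.02 ] [[0.635, -0.03, 0.004], [0.697, 0.03, 0.029]]
scene nail_tin 0.76 [149. 295.] 759 [0.628 0.365 0.035] [[0.61, 0.341, 0.008], [0.672, 0.382, 0.038]]
scene empty_jar 0.57 [466. 252.] 1884 [ 0.348 -0.121  0.064] [[0.33, -0.171, 0.007], [0.388, -0.109, 0.101]]
scene [[-0.605, -0.415, 0.679, -0.142], [-0.796, 0.326, -0.511, 0.591], [-0.009, -0.85, -0.527, 0.604], [0.0, 0.0, 0.0, 1.0]] [[552.50489491   0.         31
[... 1049 characters left out ...]
. 303.] 682 [ 0.361 -0.15   0.038] [[0.333, -0.177, -0.001], [0.392, -0.114, 0.104]]
top [[-0.024, -0.994, 0.107, 0.374], [-1.0, 0.023, -0.007, 0.082], [0.004, -0.107, -0.994, 1.563], [0.0, 0.0, 0.0, 1.0]] [[622.32950015   0.         313.09032659]
 [  0.         622.32950015 232.11626715]
 [  0.           0.           1.        ]]
{'time_s': 0.9, 'q': [-1.345, 0.181, 1.607, -0.0, 1.354, -0.206], 'dq': [-0.0, 0.0, 0.002, -0.001, -0.003, 0.001], 'joint_efforts': [0.001, -44.483, -35.168, -0.0, 0.001, -0.0], 'eef_pos': [0.241, -0.522, 0.231], 'eef_rot': [0.0, 0.977, 0.214, -0.0], 'wrist_force': [0.169, 0.114, 1.156], 'torque': [0.014, -0.034, 0.035], 'grasp_force': 0.0, 'opening': 1.003} 0.0187
```

View pics/scene0.png

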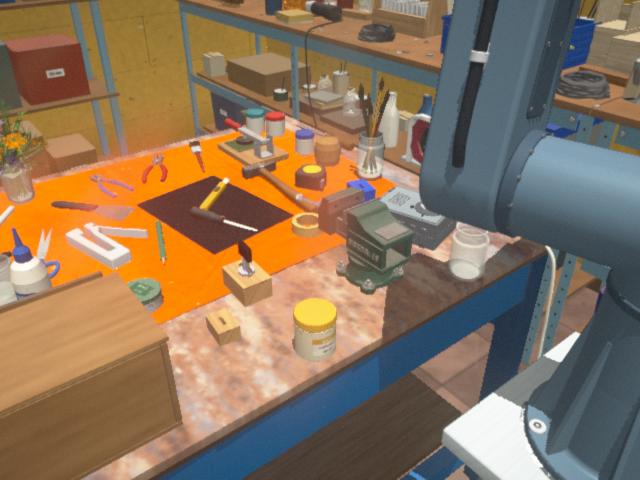

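View pics/top0.png

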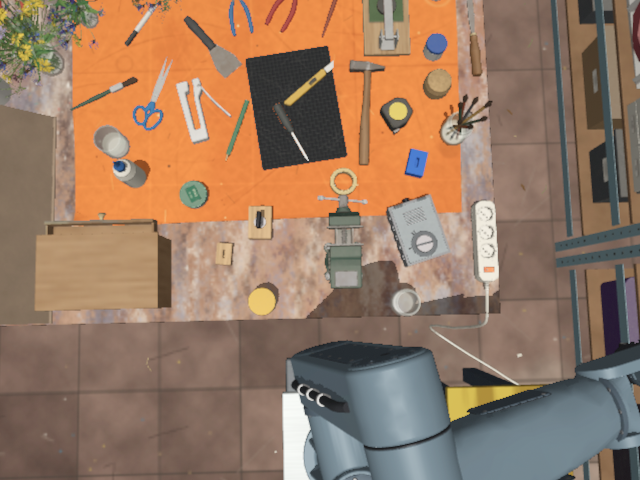

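The scene picture shows the upright key in the larger wooden block at (248,275), with a small wooden look-alike at (224,325). The grey box sits behind the vise at about (417,215), and the jar is at (470,252). In the top view the holder is at (260,222), the blue look-alike at (416,163), the box at (418,230) with its fastener at (424,244), and the vise at (344,255).

```bash
python3 - <<'E'
from h import *
P=[];
def rect(q,n):
    r=cv2.minAreaRect((q[:,:2]*1000).astype(np.float32)); print(n,np.round(r[0],1),np.round(r[1],1),round(r[2],1),len(q))
for c in("top","scene"):
    z=np.load(c+"0.npz");d=z["d"];W=cloud(c,d)
    def box(x0,x1,y0,y1,z0,z1): return (W[...,0]>x0)&(W[...,0]<x1)&(W[...,1]>y0)&(W[...,1]<y1)&(W[...,2]>z0)&(W[...,2]<z1)&(d>0)
    for n,b in dict(holder=(.5,.63,.15,.25,.033,.05),grip=(.5,.63,.15,.25,.075,.12),boxtop=(.43,.64,-.27,-.10,.053,.08)).items():
        m=box(*b).astype(np.uint8)
        q=W[m>0]; 
        if len(q)>5: rect(q,c+" "+n); print(np.round(np.median(q,0),3), np.round(np.percentile(q[:,2],[5,95]),3))
    q=W[box(.35,.72,-.05,.12,.02,.4)]; print(c,"vise",np.round(q.min(0),3),np.round(q.max(0),3))
p=np.load("top0.npz")["p"]
a=cv2.resize(p[185:275,380:450],None,fx=6,fy=6,interpolation=cv2.INTER_CUBIC)
b=cv2.resize(p[195:255,235:285],None,fx=7,fy=7,interpolation=cv2.INTER_CUBIC)
b=cv2.copyMakeBorder(b,0,a.shape[0]-b.shape[0],0,0,cv2.BORDER_CONSTANT)
save("crop0",np.hstack([a,b])[:600,:800])
E
```

```text
top holder [565.2 202.7] [56.1 80.7] 88.0 634
[0.562 0.2   0.041] [0.035 0.047]
top grip [564.7 201.9] [10.4 40.1] 84.2 85
[0.563 0.202 0.097] [0.081 0.102]
top boxtop [ 534. -186.] [150.4 112.1] 16.7 2767
[ 0.534 -0.185  0.062] [0.056 0.068]
top vise [ 0.396 -0.05   0.02 ] [0.717 0.059 0.147]
scene holder [567.  205.7] [58.4 84.6] 88.7 926
[0.556 0.212 0.042] [0.035 0.048]
scene grip [567.2 205.9] [10.7 41. ] 86.2 218
[0.561 0.209 0.092] [0.077 0.1  ]
scene boxtop [ 535.3 -181.8] [153.6 114.9] 14.6 1419
[ 0.537 -0.164  0.062] [0.056 0.065]
scene vise [ 0.396 -0.048  0.02 ] [0.717 0.064 0.141]
```

View pics/crop0.png

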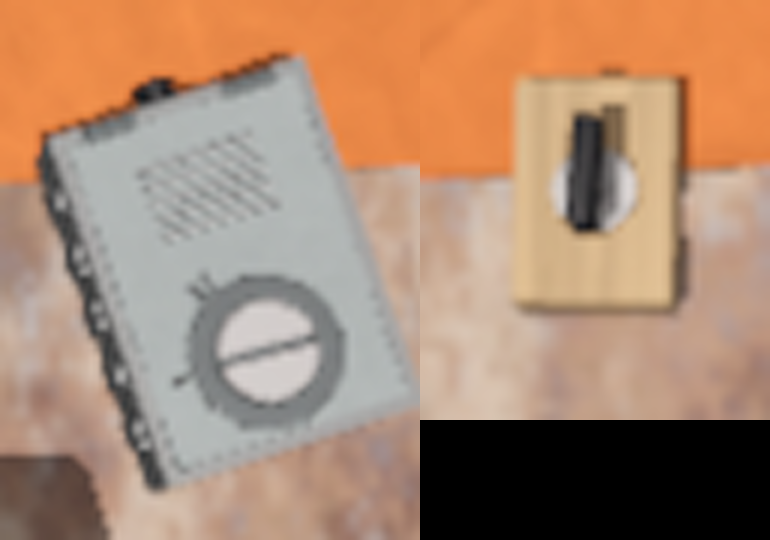

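The crop shows the slot running from about (220,358) to (320,337), next to the single "open" mark. The two "locked" marks are clockwise of it, and the key's wings lie along world x. Next I refine the slot line and plan the approach.

```bash
cat >> h.py <<'E'
from scipy.spatial.transform import Rotation as R
def onplane(cam,u,v,z):
    p=ctrl.camera_params(cam);K=np.array(p["K"]);T=np.array(p["cam_to_world"])
    r=np.stack([(u-K[0,2])/K[0,0],(v-K[1,2])/K[1,1],np.ones_like(u,float)],-1)@T[:3,:3].T
    return (T[:3,3]+r*((z-T[2,3])/r[...,2])[...,None])
def obs():
    o=ctrl.get_obs();q=o["eef_rot"];r=R.from_quat([q[1],q[2],q[3],q[0]]);M=r.as_matrix()
    print("t",round(o["time_s"],2),"tcp",np.round(np.array(o["eef_pos"])*1e3,1),"yaw",round(np.degrees(np.arctan2(M[1,0],M[0,0])),2),"zax",np.round(M[:,2],4),"F",np.round(o["wrist_force"],2),"T",np.round(o["torque"],3),"open",round(o["opening"],3),"gf",round(o["grasp_force"],1),"q",np.round(o["q"],2))
    return np.array(o["eef_pos"])*1e3,M
def go(target,yaw):
    """mm/deg still to go, in the present tool frame; and the turn"""
    p,M=obs();y=np.radians(yaw)
    D=np.array([[np.cos(y),np.sin(y),0],[np.sin(y),-np.cos(y),0],[0,0,-1]])
    print("tool off now",np.round(M.T@(np.array(target)-p),1),"off in target frame",np.round(D.T@(np.array(target)-p),1),"rotvec",np.round(np.degrees(R.from_matrix(M.T@D).as_rotvec()),2))
E
python3 - <<'E'
from h import *
v,u=np.mgrid[0:480,0:640]
for cam,sc,kc in(("top",(423,243),(260,222)),("scene",(421,208),(246,258))):
    g=cv2.cvtColor(np.load(cam+"0.npz")["p"],cv2.COLOR_RGB2GRAY).astype(float)
    X=onplane(cam,u,v,.0675)*1e3
    c=np.array([500.4,-195.6])
    for i in range(4):
        r=np.hypot(X[...,0]-c[0],X[...,1]-c[1])
        m=(r<24)&(g>150); c=.5*c+.5*X[m][:,:2].mean(0) if m.sum()>20 else c
    m=r<17; w=np.clip(np.percentile(g[m],70)-g[m]-15,0,None); q=X[m][:,:2]
    s=(q*w[:,None]).sum(0)/w.sum(); C=np.cov((q-s).T,aweights=w+1e-9); e,V=np.linalg.eigh(C); a=V[:,1]
    print(cam,"disc",np.round(c,1),"slot",np.round(s,1),"yaw",round(np.degrees(np.arctan2(a[1],a[0]))%180,1),np.round(np.sqrt(e),1),"perp offs disc-slot",round(float((c-s)@V[:,0]),2))
    X=onplane(cam,u,v,.098)*1e3
    m=(np.abs(X[...,0]-566)<35)&(np.abs(X[...,1]-204)<14)&(g<70)
    q=X[m][:,:2]; s=q.mean(0); e,V=np.linalg.eigh(np.cov(q.T)); a=V[:,1]
    print(cam,"grip",m.sum(),np.round(s,1),round(np.degrees(np.arctan2(a[1],a[0]))%180,1),np.round(np.sqrt(12*e),1))
go([565.5,203.5,180],-3)
E
```

```text
top disc [ 501.5 -195.9] slot [ 501.6 -196.8] yaw 103.5 [ 1.4 10.2] perp offs disc-slot -0.11
top grip 58 [565.  201.1] 177.7 [ 9.3 38. ]
scene disc [ 500.4 -195.6] slot [nan nan] yaw nan [nan nan] perp offs disc-slot nan
scene grip 135 [565.4 209.5] 171.3 [15.8 66. ]
t 0.9 tcp [ 240.6 -522.2  231.3] yaw 24.74 zax [-0. -0. -1.] F [0.17 0.11 1.16] T [ 0.014 -0.034  0.035] open 1.003 gf 0.0 q [-1.35  0.18  1.61 -0.    1.35 -0.21]
tool off now [ 598.8 -523.2   51.3] off in target frame [ 286.4 -741.7   51.3] rotvec [ 0.    0.   27.74]<stdin>:11: RuntimeWarning: invalid value encountered in divide
```

apply_moves(moves=[{"jaw":1,"offset":[46,-40,0],"rot":[0,0,0]},{"jaw":1,"offset":[46,-40,0],"rot":[0,0,0]},{"jaw":1,"offset":[46,-40,0],"rot":[0,0,0]},{"jaw":1,"offset":[46,-40,0],"rot":[0,0,0]},{"jaw":1,"offset":[46,-40,0],"rot":[0,0,0]}])

```text
time_s: 1.52
eef_pos: [0.3664, -0.2427, 0.2316]
eef_rot: [0.0, 0.977, 0.214, 0.0]
wrist_force: [0.1, -0.4, -0.3]
opening: 0.998
grasp_force: 0.0
```

apply_moves(moves=[{"jaw":1,"offset":[46,-40,0],"rot":[0,0,0]},{"jaw":1,"offset":[46,-40,0],"rot":[0,0,0]},{"jaw":1,"offset":[46,-40,0],"rot":[0,0,0]},{"jaw":1,"offset":[46,-40,0],"rot":[0,0,0]},{"jaw":1,"offset":[46,-40,0],"rot":[0,0,0]}])

```text
time_s: 2.15
eef_pos: [0.4918, 0.0355, 0.2317]
eef_rot: [0.0, 0.977, 0.214, 0.001]
wrist_force: [1.5, -1.3, 0.2]
opening: 1.004
grasp_force: 0.0
```

apply_moves(moves=[{"jaw":1,"offset":[46,-40,0],"rot":[0,0,0]},{"jaw":1,"offset":[46,-40,0],"rot":[0,0,0]},{"jaw":1,"offset":[0,0,0],"rot":[0,0,9]},{"jaw":1,"offset":[0,0,0],"rot":[0,0,9]},{"jaw":1,"offset":[0,0,0],"rot":[0,0,9]}])

```text
time_s: 2.78
eef_pos: [0.5411, 0.1451, 0.2312]
eef_rot: [0.0, 1.0, -0.022, -0.0]
wrist_force: [0.6, 0.1, 0.1]
opening: 1.004
grasp_force: 0.0
```

```bash
python3 - <<'E'
from h import *
go([565,202,66],-2.3)
E
```

```text
t 2.77 tcp [541.1 145.1 231.2] yaw -2.51 zax [-2.e-04 -0.e+00 -1.e+00] F [0.6  0.06 0.09] T [-0.048 -0.018 -0.029] open 1.004 gf 0.0 q [0.05 0.15 1.64 0.   1.35 1.66]
tool off now [ 21.4 -57.9 165.2] off in target frame [ 21.6 -57.8 165.2] rotvec [ 0.    0.01 -0.21]
```

apply_moves(moves=[{"jaw":1,"offset":[21.5,-57.8,0],"rot":[0,0,0]},{"jaw":1,"offset":[0,0,0],"rot":[0,0,0]},{"jaw":1,"offset":[0,0,55],"rot":[0,0,0]},{"jaw":1,"offset":[0,0,55],"rot":[0,0,0]},{"jaw":1,"offset":[0,0,0],"rot":[0,0,0]}])

```text
time_s: 3.4
eef_pos: [0.5608, 0.2006, 0.1166]
eef_rot: [0.001, 1.0, -0.02, -0.005]
wrist_force: [0.3, -0.4, -0.8]
opening: 1.004
grasp_force: 0.0
```

apply_moves(moves=[{"jaw":1,"offset":[0,0,30],"rot":[0,0,0]},{"jaw":1,"offset":[0,0,25],"rot":[0,0,0]},{"jaw":0.5,"offset":[0,0,0],"rot":[0,0,0]},{"jaw":0.3,"offset":[0,0,0],"rot":[0,0,0]},{"jaw":0.3,"offset":[0,0,0],"rot":[0,0,0]}])

```text
time_s: 4.03
eef_pos: [0.5664, 0.2018, 0.0686]
eef_rot: [-0.0, 1.0, -0.02, 0.002]
wrist_force: [0.3, 0.1, -0.2]
opening: 0.375
grasp_force: 0.0
```

```bash
python3 - <<'E'
from h import *
p,d=ctrl.camera("scene");save("s1",cv2.resize(p[180:330,150:350],None,fx=4,fy=4))
go([565,202,66],-2.3)
E
```

```text
t 4.08 tcp [566.1 201.8  68.1] yaw -2.26 zax [ 2.8e-03  4.0e-04 -1.0e+00] F [ 0.16 -0.84  1.13] T [-0.01   0.043  0.034] open 0.305 gf 0.0 q [ 0.15  0.43  1.65 -0.    1.06  1.76]
tool off now [-1.1 -0.2  2.1] off in target frame [-1.1 -0.2  2.1] rotvec [-0.03 -0.16  0.04]
```

View pics/s1.png

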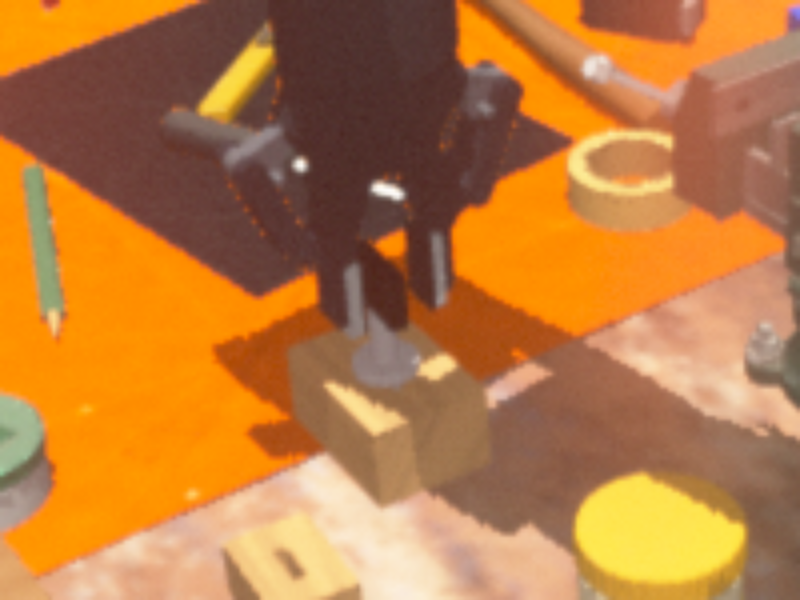

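The picture shows the key's grip at about (385,285) between the fingers, slightly nearer the left one. I nudge 1 mm that way and close.

apply_moves(moves=[{"jaw":0.3,"offset":[0,-1,1],"rot":[0,0,0]},{"jaw":0,"offset":[0,0,0],"rot":[0,0,0]},{"jaw":0,"offset":[0,0,0],"rot":[0,0,0]},{"jaw":0,"offset":[0,0,0],"rot":[0,0,0]},{"jaw":0,"offset":[0,0,0],"rot":[0,0,0]}])

```text
time_s: 4.7
eef_pos: [0.565, 0.2028, 0.0656]
eef_rot: [-0.0, 1.0, -0.02, 0.0]
wrist_force: [-1.4, 0.8, 4.4]
opening: 0.109
grasp_force: 59.3
```

```bash
python3 - <<'E'
from h import *
obs()
E
```

```text
t 4.7 tcp [565.  202.8  65.6] yaw -2.26 zax [ 2.e-04  2.e-04 -1.e+00] F [-1.43  0.75  4.37] T [ 0.067  0.266 -0.065] open 0.109 gf 59.3 q [0.15 0.43 1.66 0.   1.06 1.76]
```

apply_moves(moves=[{"jaw":0,"offset":[0,0,-15],"rot":[0,0,0]},{"jaw":0,"offset":[0,0,-30],"rot":[0,0,0]},{"jaw":0,"offset":[0,0,-40],"rot":[0,0,0]},{"jaw":0,"offset":[0,0,-40],"rot":[0,0,0]},{"jaw":0,"offset":[0,0,-35],"rot":[0,0,0]}])

```text
time_s: 5.32
eef_pos: [0.565, 0.2025, 0.2276]
eef_rot: [-0.0, 1.0, -0.02, 0.001]
wrist_force: [0.4, -1.3, -0.2]
opening: 0.105
grasp_force: 58.8
```

apply_moves(moves=[{"jaw":0,"offset":[-6,25,0],"rot":[0,0,0]},{"jaw":0,"offset":[-6,50,0],"rot":[0,0,0]},{"jaw":0,"offset":[-6,50,0],"rot":[0,0,0]},{"jaw":0,"offset":[-6,50,0],"rot":[0,0,0]},{"jaw":0,"offset":[-6,50,0],"rot":[0,0,0]}])

```text
time_s: 5.95
eef_pos: [0.5256, -0.0226, 0.226]
eef_rot: [0.0, 1.0, -0.02, 0.0]
wrist_force: [0.9, -0.1, -1.7]
opening: 0.109
grasp_force: 58.7
```

apply_moves(moves=[{"jaw":0,"offset":[-6,50,0],"rot":[0,0,0]},{"jaw":0,"offset":[-6,50,0],"rot":[0,0,0]},{"jaw":0,"offset":[-6,50,0],"rot":[0,0,0]},{"jaw":0,"offset":[0,26,0],"rot":[0,0,0]},{"jaw":0,"offset":[0,0,0],"rot":[0,0,0]}])

```text
time_s: 6.58
eef_pos: [0.5007, -0.1981, 0.2257]
eef_rot: [0.0, 1.0, -0.021, 0.0]
wrist_force: [-0.6, 0.9, -0.9]
opening: 0.11
grasp_force: 58.7
```

apply_moves(moves=[{"jaw":0,"offset":[0,0,0],"rot":[0,0,-10.5]},{"jaw":0,"offset":[0,0,0],"rot":[0,0,-10.5]},{"jaw":0,"offset":[0,0,0],"rot":[0,0,-10.5]},{"jaw":0,"offset":[0,0,0],"rot":[0,0,-10.5]},{"jaw":0,"offset":[0,0,0],"rot":[0,0,-10.5]}])

```text
time_s: 7.2
eef_pos: [0.5012, -0.1948, 0.2256]
eef_rot: [-0.0, 0.904, 0.428, 0.0]
wrist_force: [0.8, -0.4, 0.0]
opening: 0.105
grasp_force: 58.7
```

apply_moves(moves=[{"jaw":0,"offset":[0,0,0],"rot":[0,0,-10.5]},{"jaw":0,"offset":[0,0,0],"rot":[0,0,-10.5]},{"jaw":0,"offset":[0,0,0],"rot":[0,0,-10.5]},{"jaw":0,"offset":[0,0,0],"rot":[0,0,-10.5]},{"jaw":0,"offset":[0,0,0],"rot":[0,0,-10]}])

```text
time_s: 7.82
eef_pos: [0.5012, -0.1948, 0.2256]
eef_rot: [-0.0, 0.625, 0.781, 0.0]
wrist_force: [-0.5, 0.3, -0.8]
opening: 0.107
grasp_force: 58.7
```

```bash
python3 - <<'E'
from h import *
go([501.5,-196.3,120],102.5)
p,d=ctrl.camera("scene");save("s2",cv2.resize(p[120:270,330:530],None,fx=4,fy=4))
E
```

```text
t 7.83 tcp [ 501.2 -194.8  225.6] yaw 102.65 zax [-0.e+00  4.e-04 -1.e+00] F [-0.47  0.33 -0.77] T [0.024 0.002 0.014] open 0.107 gf 58.7 q [-0.59  0.1   1.71  0.    1.33 -0.81]
tool off now [-1.600e+00 -1.000e-01  1.056e+02] off in target frame [ -1.5  -0.  105.6] rotvec [ 0.   -0.02  0.15]
```

View pics/s2.png

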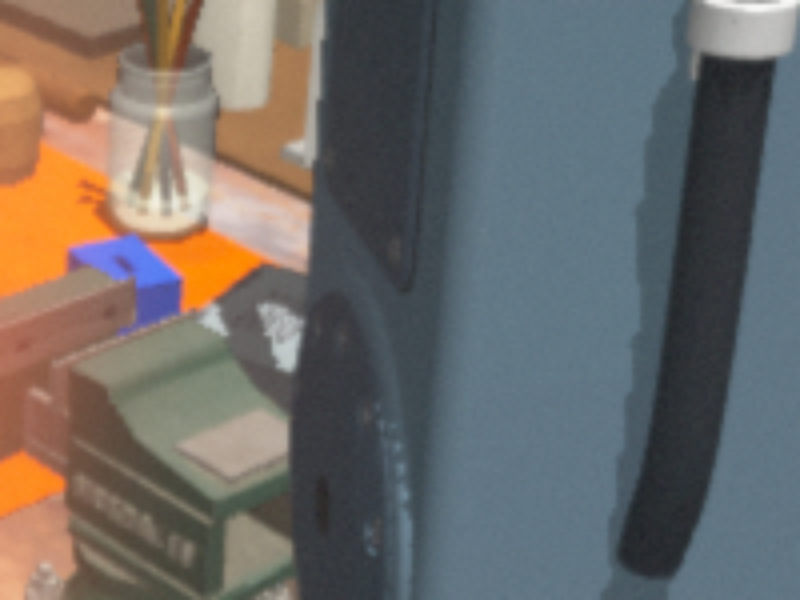

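The arm hides the slot from the scene camera, so I go by touch: the head's top should be met at TCP z of about 109 mm.

apply_moves(moves=[{"jaw":0,"offset":[-1.5,0,20],"rot":[0,0,0]},{"jaw":0,"offset":[0,0,40],"rot":[0,0,0]},{"jaw":0,"offset":[0,0,40],"rot":[0,0,0]},{"jaw":0,"offset":[0,0,12],"rot":[0,0,0]},{"jaw":0,"offset":[0,0,0],"rot":[0,0,0]}])

```text
time_s: 8.5
eef_pos: [0.5014, -0.197, 0.1133]
eef_rot: [-0.001, 0.628, 0.778, -0.0]
wrist_force: [-0.4, -0.1, -1.0]
opening: 0.106
grasp_force: 58.4
```

apply_moves(moves=[{"jaw":0,"offset":[0,0,1],"rot":[0,0,0]},{"jaw":0,"offset":[0,0,1],"rot":[0,0,0]},{"jaw":0,"offset":[0,0,1],"rot":[0,0,0]},{"jaw":0,"offset":[0,0,1],"rot":[0,0,0]},{"jaw":0,"offset":[0,0,0],"rot":[0,0,0]}])

```text
time_s: 9.12
eef_pos: [0.5014, -0.1976, 0.1093]
eef_rot: [-0.0, 0.628, 0.778, -0.0]
wrist_force: [0.5, -0.5, -1.5]
opening: 0.105
grasp_force: 58.4
```

```bash
python3 - <<'E'
from h import *
go([501.5,-196.3,109],102.5)
E
```

```text
t 9.12 tcp [ 501.4 -197.6  109.3] yaw 102.23 zax [-1.e-04  0.e+00 -1.e+00] F [ 0.53 -0.5  -1.48] T [-0.026 -0.014  0.021] open 0.105 gf 58.4 q [-0.6   0.25  1.8  -0.    1.1  -0.81]
tool off now [1.3 0.4 0.3] off in target frame [1.3 0.4 0.3] rotvec [-0.   -0.   -0.27]
```

apply_moves(moves=[{"jaw":0,"offset":[0,0,0.5],"rot":[0,0,0]},{"jaw":0,"offset":[0,0,0.5],"rot":[0,0,0]},{"jaw":0,"offset":[0,0,0.5],"rot":[0,0,0]},{"jaw":0,"offset":[0,0,0],"rot":[0,0,0]},{"jaw":0,"offset":[0,0,0],"rot":[0,0,0]}])

```text
time_s: 9.75
eef_pos: [0.5015, -0.1977, 0.108]
eef_rot: [0.0, 0.628, 0.778, -0.0]
wrist_force: [-1.7, 0.6, 3.9]
opening: 0.107
grasp_force: 58.9
```

```bash
python3 - <<'E'
from h import *
go([501.5,-196.3,109],102.5)
E
```

```text
t 9.75 tcp [ 501.5 -197.7  108. ] yaw 102.24 zax [ 2.e-04 -2.e-04 -1.e+00] F [-1.73  0.57  3.9 ] T [0.143 0.363 0.023] open 0.107 gf 58.9 q [-0.6   0.25  1.8  -0.    1.1  -0.81]
tool off now [ 1.4  0.3 -1. ] off in target frame [ 1.4  0.3 -1. ] rotvec [ 0.01  0.01 -0.26]
```

Contact came at 108 mm, so the blade is resting on the head beside the slot. I search across the slot in small steps with light contact.

apply_moves(moves=[{"jaw":0,"offset":[0,-0.3,0],"rot":[0,0,0]},{"jaw":0,"offset":[0,-0.3,0],"rot":[0,0,0]},{"jaw":0,"offset":[0,-0.4,0],"rot":[0,0,0]},{"jaw":0,"offset":[0,0,0],"rot":[0,0,0]},{"jaw":0,"offset":[0,0,0],"rot":[0,0,0]}])

```text
time_s: 10.38
eef_pos: [0.5008, -0.1979, 0.108]
eef_rot: [0.0, 0.628, 0.778, 0.0]
wrist_force: [2.1, 0.4, 3.5]
opening: 0.11
grasp_force: 58.9
```

```bash
python3 - <<'E'
from h import *
go([501.5,-196.3,109],102.5)
E
```

```text
t 10.38 tcp [ 500.8 -197.9  108. ] yaw 102.24 zax [ 8.e-04 -3.e-04 -1.e+00] F [2.08 0.44 3.5 ] T [ 0.258 -0.433 -0.031] open 0.11 gf 58.9 q [-0.6   0.25  1.8   0.    1.09 -0.81]
tool off now [ 1.5  1.  -1. ] off in target frame [ 1.5  1.  -1. ] rotvec [ 0.04  0.02 -0.26]
```

apply_moves(moves=[{"jaw":0,"offset":[0,-0.3,0],"rot":[0,0,0]},{"jaw":0,"offset":[0,-0.3,0],"rot":[0,0,0]},{"jaw":0,"offset":[0,-0.4,0],"rot":[0,0,0]},{"jaw":0,"offset":[0,0,0],"rot":[0,0,0]},{"jaw":0,"offset":[0,0,0],"rot":[0,0,0]}])

```text
time_s: 11.0
eef_pos: [0.4996, -0.1982, 0.1079]
eef_rot: [0.0, 0.628, 0.778, -0.0]
wrist_force: [2.7, -0.8, 3.7]
opening: 0.107
grasp_force: 58.9
```

```bash
python3 - <<'E'
from h import *
go([501.5,-196.3,109],102.5)
E
```

```text
t 11.0 tcp [ 499.6 -198.2  107.9] yaw 102.24 zax [ 2.e-04 -3.e-04 -1.e+00] F [ 2.68 -0.78  3.74] T [ 0.017 -0.437  0.002] open 0.107 gf 58.9 q [-0.6   0.24  1.8  -0.    1.09 -0.81]
tool off now [ 1.5  2.3 -1.1] off in target frame [ 1.4  2.3 -1.1] rotvec [ 0.01  0.02 -0.26]
```

apply_moves(moves=[{"jaw":0,"offset":[0,0.5,0],"rot":[0,0,0]},{"jaw":0,"offset":[0,0.5,0],"rot":[0,0,0]},{"jaw":0,"offset":[0,0.5,0],"rot":[0,0,0]},{"jaw":0,"offset":[0,0.5,0],"rot":[0,0,0]},{"jaw":0,"offset":[0,0.5,0],"rot":[0,0,0]}])

```text
time_s: 11.62
eef_pos: [0.5015, -0.1973, 0.1075]
eef_rot: [-0.001, 0.628, 0.778, -0.0]
wrist_force: [-2.6, -1.3, 3.5]
opening: 0.111
grasp_force: 59.0
```

apply_moves(moves=[{"jaw":0,"offset":[0,0.3,0],"rot":[0,0,0]},{"jaw":0,"offset":[0,0.3,0],"rot":[0,0,0]},{"jaw":0,"offset":[0,0.3,0],"rot":[0,0,0]},{"jaw":0,"offset":[0,0.3,0],"rot":[0,0,0]},{"jaw":0,"offset":[0,0,0],"rot":[0,0,0]}])

```text
time_s: 12.25
eef_pos: [0.5031, -0.1971, 0.1077]
eef_rot: [-0.0, 0.628, 0.778, 0.0]
wrist_force: [-2.4, 0.7, 2.7]
opening: 0.11
grasp_force: 59.0
```

```bash
python3 - <<'E'
from h import *
go([501.5,-196.3,109],102.5)
E
```

```text
t 12.25 tcp [ 503.1 -197.1  107.7] yaw 102.24 zax [-0.e+00  3.e-04 -1.e+00] F [-2.39  0.74  2.65] T [0.13  0.425 0.021] open 0.11 gf 59.0 q [-0.59  0.25  1.79  0.    1.1  -0.81]
tool off now [ 1.1 -1.4 -1.3] off in target frame [ 1.2 -1.4 -1.3] rotvec [ 0.   -0.01 -0.26]
```

apply_moves(moves=[{"jaw":0,"offset":[0,0.3,0],"rot":[0,0,0]},{"jaw":0,"offset":[0,0.3,0],"rot":[0,0,0]},{"jaw":0,"offset":[0,0.3,0],"rot":[0,0,0]},{"jaw":0,"offset":[0,0.3,0],"rot":[0,0,0]},{"jaw":0,"offset":[0,0,0],"rot":[0,0,0]}])

```text
time_s: 12.88
eef_pos: [0.5043, -0.1969, 0.1074]
eef_rot: [-0.0, 0.628, 0.778, 0.0]
wrist_force: [1.1, 0.6, -0.4]
opening: 0.104
grasp_force: 58.4
```

apply_moves(moves=[{"jaw":0,"offset":[0,0.3,0],"rot":[0,0,0]},{"jaw":0,"offset":[0,0.3,0],"rot":[0,0,0]},{"jaw":0,"offset":[0,0.3,0],"rot":[0,0,0]},{"jaw":0,"offset":[0,0.3,0],"rot":[0,0,0]},{"jaw":0,"offset":[0,0,0],"rot":[0,0,0]}])

```text
time_s: 13.5
eef_pos: [0.5055, -0.1968, 0.1078]
eef_rot: [0.0, 0.628, 0.778, 0.0]
wrist_force: [0.3, 0.6, -1.1]
opening: 0.104
grasp_force: 58.4
```

```bash
python3 - <<'E'
from h import *
go([501.5,-196.3,109],102.5)
E
```

```text
t 13.5 tcp [ 505.5 -196.8  107.8] yaw 102.24 zax [ 0.  0. -1.] F [ 0.33  0.55 -1.09] T [-0.011 -0.015  0.038] open 0.104 gf 58.4 q [-0.59  0.26  1.79  0.    1.1  -0.8 ]
tool off now [ 1.3 -3.8 -1.2] off in target frame [ 1.3 -3.8 -1.2] rotvec [ 0.    0.   -0.26]
```

Fz dropped to zero at x of about 504, so the blade has fallen into the slot. I lower it to confirm.

apply_moves(moves=[{"jaw":0,"offset":[0,-0.4,0.5],"rot":[0,0,0]},{"jaw":0,"offset":[0,0,0.5],"rot":[0,0,0]},{"jaw":0,"offset":[0,0,0.5],"rot":[0,0,0]},{"jaw":0,"offset":[0,0,0.5],"rot":[0,0,0]},{"jaw":0,"offset":[0,0,0],"rot":[0,0,0]}])

```text
time_s: 14.12
eef_pos: [0.505, -0.1968, 0.1057]
eef_rot: [-0.0, 0.628, 0.778, 0.0]
wrist_force: [-0.6, -0.0, -0.4]
opening: 0.106
grasp_force: 58.4
```

```bash
python3 - <<'E'
from h import *
obs()
E
```

```text
t 14.12 tcp [ 505.  -196.8  105.7] yaw 102.24 zax [-1.e-04  1.e-04 -1.e+00] F [-0.58 -0.02 -0.37] T [-0.008  0.012 -0.034] open 0.106 gf 58.4 q [-0.59  0.26  1.79  0.    1.09 -0.8 ]
```

apply_moves(moves=[{"jaw":0,"offset":[0,0,0.7],"rot":[0,0,0]},{"jaw":0,"offset":[0,0,0.7],"rot":[0,0,0]},{"jaw":0,"offset":[0,0,0.7],"rot":[0,0,0]},{"jaw":0,"offset":[0,0,0.7],"rot":[0,0,0]},{"jaw":0,"offset":[0,0,0],"rot":[0,0,0]}])

```text
time_s: 14.75
eef_pos: [0.5051, -0.1969, 0.1031]
eef_rot: [0.0, 0.628, 0.778, -0.0]
wrist_force: [-1.1, 0.3, -0.5]
opening: 0.109
grasp_force: 58.6
```

apply_moves(moves=[{"jaw":0,"offset":[0,0,0.6],"rot":[0,0,0]},{"jaw":0,"offset":[0,0,0.6],"rot":[0,0,0]},{"jaw":0,"offset":[0,0,0.6],"rot":[0,0,0]},{"jaw":0,"offset":[0,0,0],"rot":[0,0,0]},{"jaw":0,"offset":[0,0,0],"rot":[0,0,0]}])

```text
time_s: 15.38
eef_pos: [0.5052, -0.1969, 0.1014]
eef_rot: [0.0, 0.628, 0.778, 0.0]
wrist_force: [-2.2, 1.0, 3.6]
opening: 0.105
grasp_force: 59.1
```

```bash
python3 - <<'E'
from h import *
obs()
E
```

```text
t 15.38 tcp [ 505.2 -196.9  101.4] yaw 102.24 zax [ 3.e-04 -2.e-04 -1.e+00] F [-2.23  0.98  3.63] T [0.123 0.287 0.02 ] open 0.105 gf 59.1 q [-0.59  0.26  1.79 -0.    1.08 -0.8 ]
```

apply_moves(moves=[{"jaw":0,"offset":[0,-0.4,0.6],"rot":[0,0,0]},{"jaw":0,"offset":[0,0,0.7],"rot":[0,0,0]},{"jaw":0,"offset":[0,0,0.7],"rot":[0,0,0]},{"jaw":0,"offset":[0,0,0.7],"rot":[0,0,0]},{"jaw":0,"offset":[0,0,0],"rot":[0,0,0]}])

```text
time_s: 16.0
eef_pos: [0.5051, -0.197, 0.0989]
eef_rot: [0.0, 0.628, 0.778, 0.0]
wrist_force: [-1.8, 1.2, 7.2]
opening: 0.109
grasp_force: 59.4
```

```bash
python3 - <<'E'
from h import *
obs()
E
```

```text
t 16.0 tcp [ 505.1 -197.    98.9] yaw 102.24 zax [ 9.e-04 -2.e-04 -1.e+00] F [-1.83  1.15  7.15] T [0.297 0.145 0.012] open 0.109 gf 59.4 q [-0.59  0.27  1.8   0.    1.08 -0.8 ]
```

apply_moves(moves=[{"jaw":0,"offset":[0,0,0.6],"rot":[0,0,0]},{"jaw":0,"offset":[0,0,0.6],"rot":[0,0,0]},{"jaw":0,"offset":[0,0,0],"rot":[0,0,0]},{"jaw":0,"offset":[0,0,0],"rot":[0,0,0]},{"jaw":0,"offset":[0,0,0],"rot":[0,0,0]}])

```text
time_s: 16.62
eef_pos: [0.5052, -0.197, 0.0979]
eef_rot: [0.0, 0.628, 0.778, 0.0]
wrist_force: [-1.2, 1.9, 8.6]
opening: 0.107
grasp_force: 59.7
```

apply_moves(moves=[{"jaw":0,"offset":[0,0,0.4],"rot":[0,0,0]},{"jaw":0,"offset":[0,0,0],"rot":[0,0,0]},{"jaw":0,"offset":[0,0,0.4],"rot":[0,0,0]},{"jaw":0,"offset":[0,0,0],"rot":[0,0,0]},{"jaw":0,"offset":[0,0,0],"rot":[0,0,0]}])

```text
time_s: 17.25
eef_pos: [0.5052, -0.197, 0.0974]
eef_rot: [0.001, 0.628, 0.778, 0.0]
wrist_force: [-1.8, 2.2, 9.3]
opening: 0.106
grasp_force: 60.0
```

```bash
python3 - <<'E'
from h import *
obs()
E
```

```text
t 17.25 tcp [ 505.2 -197.    97.4] yaw 102.25 zax [ 1.1e-03 -4.0e-04 -1.0e+00] F [-1.85  2.23  9.25] T [ 0.44   0.433 -0.041] open 0.106 gf 60.0 q [-0.59  0.27  1.8   0.    1.08 -0.8 ]
```

apply_moves(moves=[{"jaw":0,"offset":[0,0,0.4],"rot":[0,0,0]},{"jaw":0,"offset":[0,0,0],"rot":[0,0,0]},{"jaw":0,"offset":[0,0,0.4],"rot":[0,0,0]},{"jaw":0,"offset":[0,0,0],"rot":[0,0,0]},{"jaw":0,"offset":[0,0,0],"rot":[0,0,0]}])

```text
time_s: 17.88
eef_pos: [0.5053, -0.1971, 0.0971]
eef_rot: [0.001, 0.628, 0.779, 0.0]
wrist_force: [-2.4, 3.0, 13.7]
opening: 0.107
grasp_force: 60.6
```

```bash
python3 - <<'E'
from h import *
obs()
E
```

```text
t 17.88 tcp [ 505.3 -197.1   97.1] yaw 102.25 zax [ 1.2e-03 -5.0e-04 -1.0e+00] F [-2.44  2.99 13.66] T [ 0.564  0.684 -0.024] open 0.107 gf 60.6 q [-0.59  0.27  1.8   0.    1.07 -0.8 ]
```

The press is seated: the force jumped to 14 N for 0.3 mm of travel. I ease off slightly and turn clockwise.

apply_moves(moves=[{"jaw":0,"offset":[0,-0.3,-0.3],"rot":[0,0,2]},{"jaw":0,"offset":[0,0,0],"rot":[0,0,3]},{"jaw":0,"offset":[0,0,0],"rot":[0,0,3]},{"jaw":0,"offset":[0,0,0],"rot":[0,0,3]},{"jaw":0,"offset":[0,0,0],"rot":[0,0,3]}])

```text
time_s: 18.5
eef_pos: [0.5048, -0.1972, 0.0972]
eef_rot: [0.0, 0.718, 0.696, 0.0]
wrist_force: [-3.6, 2.8, 13.6]
opening: 0.109
grasp_force: 60.3
```

```bash
python3 - <<'E'
from h import *
obs()
E
```

```text
t 18.5 tcp [ 504.8 -197.2   97.2] yaw 88.15 zax [ 8.e-04 -5.e-04 -1.e+00] F [-3.63  2.77 13.58] T [0.502 0.761 0.066] open 0.109 gf 60.3 q [-0.59  0.27  1.8  -0.    1.07 -0.56]
```

apply_moves(moves=[{"jaw":0,"offset":[0,-0.5,-0.2],"rot":[0,0,3]},{"jaw":0,"offset":[0,0,0],"rot":[0,0,3]},{"jaw":0,"offset":[0,0,0],"rot":[0,0,3]},{"jaw":0,"offset":[0,0,0],"rot":[0,0,3]},{"jaw":0,"offset":[0,0,0],"rot":[0,0,3]}])

```text
time_s: 19.12
eef_pos: [0.5042, -0.1971, 0.0972]
eef_rot: [0.0, 0.803, 0.596, 0.0]
wrist_force: [-3.5, 1.8, 11.8]
opening: 0.106
grasp_force: 60.2
```

```bash
python3 - <<'E'
from h import *
obs()
E
```

```text
t 19.12 tcp [ 504.2 -197.1   97.2] yaw 73.16 zax [ 6.e-04 -4.e-04 -1.e+00] F [-3.52  1.77 11.83] T [0.479 0.699 0.026] open 0.106 gf 60.2 q [-0.59  0.27  1.8  -0.    1.07 -0.3 ]
```

apply_moves(moves=[{"jaw":0,"offset":[-0.2,-0.5,0],"rot":[0,0,3]},{"jaw":0,"offset":[0,0,0],"rot":[0,0,3]},{"jaw":0,"offset":[0,0,0],"rot":[0,0,3]},{"jaw":0,"offset":[0,0,0],"rot":[0,0,3]},{"jaw":0,"offset":[0,0,0],"rot":[0,0,0]}])

```text
time_s: 19.75
eef_pos: [0.5037, -0.197, 0.0972]
eef_rot: [0.0, 0.861, 0.509, 0.0]
wrist_force: [-2.5, 2.7, 12.4]
opening: 0.11
grasp_force: 60.2
```

```bash
python3 - <<'E'
from h import *
obs()
E
```

```text
t 19.75 tcp [ 503.7 -197.    97.2] yaw 61.21 zax [ 7.e-04 -1.e-04 -1.e+00] F [-2.5   2.69 12.38] T [0.627 0.545 0.021] open 0.11 gf 60.2 q [-0.59  0.27  1.8   0.    1.07 -0.09]
```

apply_moves(moves=[{"jaw":0,"offset":[0.1,-0.4,0],"rot":[0,0,2]},{"jaw":0,"offset":[0,0,0],"rot":[0,0,2]},{"jaw":0,"offset":[0,0,0],"rot":[0,0,2]},{"jaw":0,"offset":[0,0,0],"rot":[0,0,0]},{"jaw":0,"offset":[0,0,0],"rot":[0,0,0]}])

```text
time_s: 20.38
eef_pos: [0.5036, -0.1969, 0.0973]
eef_rot: [0.0, 0.886, 0.464, 0.0]
wrist_force: [-2.2, 2.2, 11.2]
opening: 0.111
grasp_force: 60.2
```

```bash
python3 - <<'E'
from h import *
obs()
E
```

```text
t 20.38 tcp [ 503.6 -196.9   97.3] yaw 55.25 zax [ 1.e-03 -4.e-04 -1.e+00] F [-2.2   2.15 11.15] T [0.577 0.499 0.008] open 0.111 gf 60.2 q [-0.59  0.27  1.8   0.    1.07  0.01]
```

apply_moves(moves=[{"jaw":0,"offset":[0,-0.2,0],"rot":[0,0,2]},{"jaw":0,"offset":[0,0,0],"rot":[0,0,2]},{"jaw":0,"offset":[0,0,0],"rot":[0,0,0]},{"jaw":0,"offset":[0,0,0],"rot":[0,0,0]},{"jaw":0,"offset":[0,0,0],"rot":[0,0,0]}])

```text
time_s: 21.0
eef_pos: [0.5034, -0.1968, 0.0973]
eef_rot: [0.0, 0.902, 0.432, 0.0]
wrist_force: [-3.2, 2.6, 11.0]
opening: 0.105
grasp_force: 60.2
```

```bash
cat >> h.py <<'E'
def feel(n=4):
    a=[]
    for i in range(n):
        ctrl.camera("top"); o=ctrl.get_obs(); a.append(np.r_[o["wrist_force"],o["torque"]])
    obs(); print("mean",np.round(np.mean(a,0),3))
E
python3 -c "
from h import *
feel()"
```

```text
t 21.2 tcp [ 503.4 -196.8   97.3] yaw 51.25 zax [ 1.1e-03 -4.0e-04 -1.0e+00] F [-2.41  1.4  11.44] T [0.568 0.444 0.024] open 0.108 gf 60.2 q [-0.59  0.27  1.8   0.    1.07  0.08]
mean [-2.625  1.948 11.543  0.533  0.506  0.025]
```

apply_moves(moves=[{"jaw":0,"offset":[0,-0.2,0],"rot":[0,0,2]},{"jaw":0,"offset":[0,0,0],"rot":[0,0,2]},{"jaw":0,"offset":[0,0,0],"rot":[0,0,0]},{"jaw":0,"offset":[0,0,0],"rot":[0,0,0]},{"jaw":0,"offset":[0,0,0],"rot":[0,0,0]}])

```text
time_s: 21.82
eef_pos: [0.5033, -0.1967, 0.0973]
eef_rot: [0.0, 0.916, 0.401, 0.0]
wrist_force: [-2.8, 0.7, 11.4]
opening: 0.107
grasp_force: 60.2
```

```bash
python3 -c "
from h import *
feel()"
```

```text
t 22.02 tcp [ 503.3 -196.7   97.3] yaw 47.25 zax [ 1.2e-03 -5.0e-04 -1.0e+00] F [-3.05  1.5  11.41] T [ 0.529  0.481 -0.019] open 0.106 gf 60.2 q [-0.59  0.27  1.8   0.    1.07  0.15]
mean [-2.307  2.255 11.647  0.512  0.484  0.023]
```

apply_moves(moves=[{"jaw":0,"offset":[0,0,0],"rot":[0,0,2]},{"jaw":0,"offset":[0,0,0],"rot":[0,0,2]},{"jaw":0,"offset":[0,0,0],"rot":[0,0,0]},{"jaw":0,"offset":[0,0,0],"rot":[0,0,0]},{"jaw":0,"offset":[0,0,0],"rot":[0,0,0]}])

```text
time_s: 22.65
eef_pos: [0.5032, -0.1966, 0.0973]
eef_rot: [0.0, 0.93, 0.369, 0.0]
wrist_force: [-2.8, 2.0, 11.8]
opening: 0.107
grasp_force: 60.3
```

```bash
python3 -c "
from h import *
feel()"
```

```text
t 22.85 tcp [ 503.2 -196.6   97.3] yaw 43.25 zax [ 1.e-03 -3.e-04 -1.e+00] F [-2.28  1.63 12.31] T [0.483 0.608 0.084] open 0.107 gf 60.3 q [-0.59  0.27  1.8   0.    1.07  0.22]
mean [-2.696  1.746 11.856  0.553  0.579  0.045]
```

apply_moves(moves=[{"jaw":0,"offset":[0,0,0],"rot":[0,0,2]},{"jaw":0,"offset":[0,0,0],"rot":[0,0,2]},{"jaw":0,"offset":[0,0,0],"rot":[0,0,0]},{"jaw":0,"offset":[0,0,0],"rot":[0,0,0]},{"jaw":0,"offset":[0,0,0],"rot":[0,0,0]}])

```text
time_s: 23.48
eef_pos: [0.5031, -0.1965, 0.0973]
eef_rot: [0.0, 0.942, 0.336, 0.0]
wrist_force: [-3.0, 2.6, 12.0]
opening: 0.105
grasp_force: 60.3
```

```bash
python3 -c "
from h import *
feel()"
```

```text
t 23.68 tcp [ 503.1 -196.5   97.3] yaw 39.25 zax [ 7.e-04 -1.e-04 -1.e+00] F [-3.47  1.96 11.97] T [0.587 0.549 0.017] open 0.106 gf 60.3 q [-0.59  0.27  1.8   0.    1.07  0.29]
mean [-3.161e+00  2.583e+00  1.189e+01  5.950e-01  5.930e-01  2.000e-03]
```

apply_moves(moves=[{"jaw":0,"offset":[0,-0.3,0],"rot":[0,0,2]},{"jaw":0,"offset":[0,0,0],"rot":[0,0,2]},{"jaw":0,"offset":[0,0,0],"rot":[0,0,0]},{"jaw":0,"offset":[0,0,0],"rot":[0,0,0]},{"jaw":0,"offset":[0,0,0],"rot":[0,0,0]}])

```text
time_s: 24.3
eef_pos: [0.503, -0.1964, 0.0973]
eef_rot: [0.0, 0.953, 0.303, 0.0]
wrist_force: [-2.8, 2.9, 11.1]
opening: 0.107
grasp_force: 60.3
```

```bash
python3 -c "
from h import *
feel()"
```

```text
t 24.5 tcp [ 503.  -196.4   97.3] yaw 35.25 zax [ 1.e-03 -3.e-04 -1.e+00] F [-2.75  2.23 11.54] T [0.566 0.539 0.04 ] open 0.105 gf 60.3 q [-0.59  0.27  1.8   0.    1.07  0.36]
mean [-3.131  2.321 11.731  0.562  0.536  0.015]
```

apply_moves(moves=[{"jaw":0,"offset":[0,-0.2,0],"rot":[0,0,2]},{"jaw":0,"offset":[0,0,0],"rot":[0,0,2]},{"jaw":0,"offset":[0,0,0],"rot":[0,0,0]},{"jaw":0,"offset":[0,0,0],"rot":[0,0,0]},{"jaw":0,"offset":[0,0,0],"rot":[0,0,0]}])

```text
time_s: 25.12
eef_pos: [0.5029, -0.1962, 0.0973]
eef_rot: [0.0, 0.963, 0.269, 0.0]
wrist_force: [-2.5, 3.4, 12.5]
opening: 0.107
grasp_force: 60.3
```

```bash
python3 -c "
from h import *
feel()"
```

```text
t 25.32 tcp [ 502.9 -196.2   97.3] yaw 31.25 zax [ 1.e-03 -4.e-04 -1.e+00] F [-2.56  2.27 12.14] T [0.497 0.534 0.047] open 0.108 gf 60.3 q [-0.59  0.26  1.8   0.    1.07  0.43]
mean [-2.969  2.567 11.578  0.501  0.53   0.063]
```

apply_moves(moves=[{"jaw":0,"offset":[0,0,0],"rot":[0,0,1.5]},{"jaw":0,"offset":[0,0,0],"rot":[0,0,1.5]},{"jaw":0,"offset":[0,0,0],"rot":[0,0,0]},{"jaw":0,"offset":[0,0,0],"rot":[0,0,0]},{"jaw":0,"offset":[0,0,0],"rot":[0,0,0]}])

```text
time_s: 25.95
eef_pos: [0.503, -0.1963, 0.0973]
eef_rot: [0.0, 0.97, 0.244, 0.001]
wrist_force: [-1.9, 1.7, 10.7]
opening: 0.11
grasp_force: 60.2
```

```bash
python3 -c "
from h import *
feel()"
```

```text
t 26.15 tcp [ 503.  -196.3   97.3] yaw 28.24 zax [ 1.2e-03 -5.0e-04 -1.0e+00] F [-1.69  1.86 10.09] T [0.486 0.421 0.045] open 0.111 gf 60.2 q [-0.59  0.26  1.8   0.    1.07  0.49]
mean [-2.419  1.869 11.147  0.483  0.451  0.013]
```

apply_moves(moves=[{"jaw":0,"offset":[0,0,0.1],"rot":[0,0,2]},{"jaw":0,"offset":[0,0,0],"rot":[0,0,2]},{"jaw":0,"offset":[0,0,0],"rot":[0,0,0]},{"jaw":0,"offset":[0,0,0],"rot":[0,0,0]},{"jaw":0,"offset":[0,0,0],"rot":[0,0,0]}])

```text
time_s: 26.78
eef_pos: [0.503, -0.196, 0.0972]
eef_rot: [0.0, 0.978, 0.21, 0.001]
wrist_force: [-3.0, 2.5, 12.9]
opening: 0.109
grasp_force: 60.1
```

```bash
python3 -c "
from h import *
feel(6)"
```

```text
t 27.07 tcp [ 503.  -196.    97.2] yaw 24.26 zax [ 1.e-03 -1.e-04 -1.e+00] F [-2.54  3.73 12.88] T [0.637 0.574 0.111] open 0.109 gf 60.1 q [-0.59  0.27  1.8   0.    1.07  0.56]
mean [-2.83   3.363 12.408  0.691  0.559  0.115]
```

apply_moves(moves=[{"jaw":0,"offset":[0,0,0],"rot":[0,0,1]},{"jaw":0,"offset":[0,0,0],"rot":[0,0,0.5]},{"jaw":0,"offset":[0,0,0],"rot":[0,0,0]},{"jaw":0,"offset":[0,0,0],"rot":[0,0,0]},{"jaw":0,"offset":[0,0,0],"rot":[0,0,0]}])

```text
time_s: 27.7
eef_pos: [0.5029, -0.1958, 0.0972]
eef_rot: [-0.0, 0.98, 0.197, 0.0]
wrist_force: [-3.2, 4.0, 13.1]
opening: 0.098
grasp_force: 60.2
```

```bash
python3 -c "
from h import *
feel(6)"
```

```text
t 28.0 tcp [ 502.9 -195.8   97.2] yaw 22.76 zax [ 8.e-04  3.e-04 -1.e+00] F [-3.31  4.05 12.44] T [0.775 0.585 0.153] open 0.106 gf 60.2 q [-0.59  0.26  1.8   0.    1.07  0.58]
mean [-3.383  3.934 12.739  0.804  0.571  0.154]
```

apply_moves(moves=[{"jaw":0,"offset":[0,-0.4,0],"rot":[0,0,0]},{"jaw":0,"offset":[0,-0.4,0],"rot":[0,0,0]},{"jaw":0,"offset":[0,0,0],"rot":[0,0,0]},{"jaw":0,"offset":[0,0,0],"rot":[0,0,0]},{"jaw":0,"offset":[0,0,0],"rot":[0,0,0]}])

```text
time_s: 28.62
eef_pos: [0.5028, -0.1956, 0.0973]
eef_rot: [0.001, 0.98, 0.197, 0.001]
wrist_force: [-2.4, 3.1, 11.9]
opening: 0.106
grasp_force: 59.9
```

```bash
python3 -c "
from h import *
feel(6)"
```

```text
t 28.93 tcp [ 502.8 -195.6   97.3] yaw 22.76 zax [ 1.5e-03 -8.0e-04 -1.0e+00] F [-1.93  2.39 10.81] T [0.447 0.41  0.116] open 0.107 gf 59.9 q [-0.59  0.26  1.8   0.    1.07  0.58]
mean [-2.188  2.324 11.435  0.449  0.426  0.136]
```

The turning moment held at 0.14 N m after I relaxed the lateral load, so this is the stop. Now I let the head spring up.

apply_moves(moves=[{"jaw":0,"offset":[0,0,-1],"rot":[0,0,0]},{"jaw":0,"offset":[0,0,-1],"rot":[0,0,0]},{"jaw":0,"offset":[0,0,-1],"rot":[0,0,0]},{"jaw":0,"offset":[0,0,-1],"rot":[0,0,0]},{"jaw":0,"offset":[0,0,0],"rot":[0,0,0]}])

```text
time_s: 29.55
eef_pos: [0.5025, -0.1955, 0.1003]
eef_rot: [0.0, 0.98, 0.197, 0.0]
wrist_force: [2.1, 0.6, 4.2]
opening: 0.109
grasp_force: 58.6
```

```bash
python3 -c "
from h import *
feel(4)"
```

```text
t 29.75 tcp [ 502.5 -195.5  100.3] yaw 22.74 zax [ 9.e-04 -3.e-04 -1.e+00] F [2.66 0.57 4.57] T [ 0.096 -0.612  0.078] open 0.108 gf 58.7 q [-0.59  0.26  1.8   0.    1.08  0.58]
mean [ 2.462  0.577  4.173  0.122 -0.591  0.101]
```

apply_moves(moves=[{"jaw":0,"offset":[0,0,-1],"rot":[0,0,0]},{"jaw":0,"offset":[0,0,-1],"rot":[0,0,0]},{"jaw":0,"offset":[0,0,-1],"rot":[0,0,-2]},{"jaw":0,"offset":[0,0,0],"rot":[0,0,-1]},{"jaw":0,"offset":[0,0,0],"rot":[0,0,0]}])

```text
time_s: 30.38
eef_pos: [0.5019, -0.1956, 0.103]
eef_rot: [0.0, 0.975, 0.223, -0.0]
wrist_force: [2.5, -2.5, 0.6]
opening: 0.102
grasp_force: 58.6
```

```bash
python3 -c "
from h import *
feel(4)"
```

```text
t 30.57 tcp [ 501.9 -195.5  103. ] yaw 25.74 zax [-4.e-04 -2.e-04 -1.e+00] F [ 1.91 -2.57  0.83] T [-0.478 -0.426  0.029] open 0.109 gf 58.6 q [-0.59  0.25  1.8  -0.    1.09  0.53]
mean [ 1.746 -2.551  1.105 -0.465 -0.437  0.011]
```

apply_moves(moves=[{"jaw":0,"offset":[0,0.5,0],"rot":[0,0,0]},{"jaw":0,"offset":[0,0,-1],"rot":[0,0,0]},{"jaw":0,"offset":[0,0,-1],"rot":[0,0,0]},{"jaw":0,"offset":[0,0,-1],"rot":[0,0,0]},{"jaw":0,"offset":[0,0,0],"rot":[0,0,0]}])

```text
time_s: 31.2
eef_pos: [0.502, -0.1956, 0.1059]
eef_rot: [-0.0, 0.975, 0.223, -0.0]
wrist_force: [-0.4, -1.5, -1.5]
opening: 0.113
grasp_force: 58.5
```

apply_moves(moves=[{"jaw":0,"offset":[0,0,-2],"rot":[0,0,0]},{"jaw":0,"offset":[0,0,-3],"rot":[0,0,0]},{"jaw":0,"offset":[0,0,-10],"rot":[0,0,0]},{"jaw":0,"offset":[0,0,-20],"rot":[0,0,0]},{"jaw":0,"offset":[0,0,0],"rot":[0,0,0]}])

```text
time_s: 31.82
eef_pos: [0.5036, -0.1965, 0.1432]
eef_rot: [0.001, 0.975, 0.223, 0.001]
wrist_force: [0.6, -0.8, -1.2]
opening: 0.109
grasp_force: 58.7
```

apply_moves(moves=[{"jaw":0,"offset":[0,0,-40],"rot":[0,0,0]},{"jaw":0,"offset":[0,0,-40],"rot":[0,0,0]},{"jaw":0,"offset":[0,0,0],"rot":[0,0,10]},{"jaw":0,"offset":[0,0,0],"rot":[0,0,10]},{"jaw":0,"offset":[0,0,0],"rot":[0,0,8]}])

```text
time_s: 32.45
eef_pos: [0.502, -0.1955, 0.2206]
eef_rot: [-0.0, 1.0, -0.022, -0.0]
wrist_force: [0.9, 0.4, -1.0]
opening: 0.104
grasp_force: 58.8
```

```bash
python3 -c "
from h import *
feel(2); go([565,202.8,227],-2.26)"
```

```text
t 32.55 tcp [ 502.  -195.6  220.5] yaw -2.31 zax [-8.e-04  6.e-04 -1.e+00] F [ 0.09 -0.63 -0.92] T [ 0.005 -0.027 -0.01 ] open 0.107 gf 58.8 q [-0.59  0.11  1.71  0.    1.32  1.02]
mean [-0.206 -0.427 -0.814 -0.005 -0.013 -0.018]
t 32.55 tcp [ 502.  -195.6  220.5] yaw -2.31 zax [-8.e-04  6.e-04 -1.e+00] F [ 0.09 -0.63 -0.92] T [ 0.005 -0.027 -0.01 ] open 0.107 gf 58.8 q [-0.59  0.11  1.71  0.    1.32  1.02]
tool off now [  46.9 -400.6   -6.3] off in target frame [  47.2 -400.5   -6.5] rotvec [-0.03  0.04 -0.05]
```

apply_moves(moves=[{"jaw":0,"offset":[5.9,-25,-6.5],"rot":[0,0,0]},{"jaw":0,"offset":[5.9,-50,0],"rot":[0,0,0]},{"jaw":0,"offset":[5.9,-50,0],"rot":[0,0,0]},{"jaw":0,"offset":[5.9,-50,0],"rot":[0,0,0]},{"jaw":0,"offset":[5.9,-50,0],"rot":[0,0,0]}])

```text
time_s: 33.17
eef_pos: [0.5406, 0.0295, 0.2273]
eef_rot: [-0.0, 1.0, -0.018, -0.0]
wrist_force: [1.4, 0.1, -0.7]
opening: 0.105
grasp_force: 58.8
```

apply_moves(moves=[{"jaw":0,"offset":[5.9,-50,0],"rot":[0,0,0]},{"jaw":0,"offset":[5.9,-50,0],"rot":[0,0,0]},{"jaw":0,"offset":[5.9,-50,0],"rot":[0,0,0]},{"jaw":0,"offset":[0,-25,0],"rot":[0,0,0]},{"jaw":0,"offset":[0,0,0],"rot":[0,0,0]}])

```text
time_s: 33.8
eef_pos: [0.5647, 0.2038, 0.2269]
eef_rot: [-0.0, 1.0, -0.017, -0.001]
wrist_force: [1.1, 0.7, -0.8]
opening: 0.105
grasp_force: 58.8
```

```bash
python3 - <<'E'
from h import *
p,d=ctrl.camera("top"); a=p[185:275,380:450]
b,_=ctrl.camera("scene"); b=b[180:320,150:350]
save("c3",np.hstack([cv2.resize(a,(390,501),interpolation=cv2.INTER_CUBIC),cv2.resize(b,(410,501))]))
go([565,202.8,227],-2.26)
E
```

```text
t 33.9 tcp [565.  201.7 227.1] yaw -2.13 zax [-9.e-04 -6.e-04 -1.e+00] F [-0.96  0.14 -1.08] T [-0.016 -0.031  0.   ] open 0.104 gf 58.8 q [ 0.15  0.24  1.55 -0.    1.36  1.75]
tool off now [-0.  -1.1  0.1] off in target frame [-0.  -1.1  0.1] rotvec [0.04 0.05 0.13]
```

View pics/c3.png

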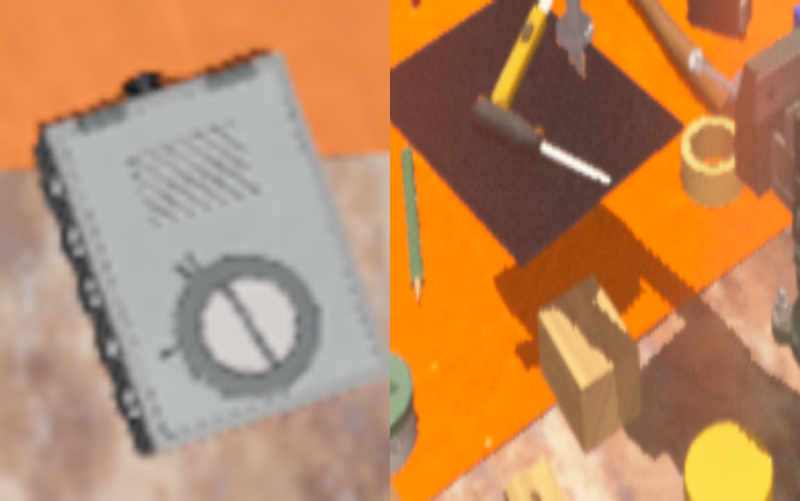

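The slot now lines up with the double mark at about (190,265) and the head stands up, so it is locked. Now the key goes back.

apply_moves(moves=[{"jaw":0,"offset":[0,-1.1,40],"rot":[0,0,0]},{"jaw":0,"offset":[0,0,50],"rot":[0,0,0]},{"jaw":0,"offset":[0,0,40],"rot":[0,0,0]},{"jaw":0,"offset":[0,0,7],"rot":[0,0,0]},{"jaw":0,"offset":[0,0,0],"rot":[0,0,0]}])

```text
time_s: 34.52
eef_pos: [0.5659, 0.2024, 0.0913]
eef_rot: [0.0, 1.0, -0.02, 0.0]
wrist_force: [0.2, 0.5, -0.9]
opening: 0.106
grasp_force: 58.8
```

```bash
python3 - <<'E'
from h import *
p,d=ctrl.camera("scene");save("s4",cv2.resize(p[200:310,190:310],None,fx=5,fy=5,interpolation=cv2.INTER_CUBIC))
go([565,202.8,66],-2.26)
E
```

```text
t 34.58 tcp [566.7 202.7  92.4] yaw -2.28 zax [ 2.6e-03  3.0e-04 -1.0e+00] F [ 1.03 -0.2  -0.43] T [ 0.01  -0.016  0.024] open 0.104 gf 58.8 q [ 0.15  0.39  1.64 -0.    1.1   1.76]
tool off now [-1.8 -0.  26.4] off in target frame [-1.7 -0.  26.4] rotvec [-0.02 -0.15 -0.02]
```

View pics/s4.png

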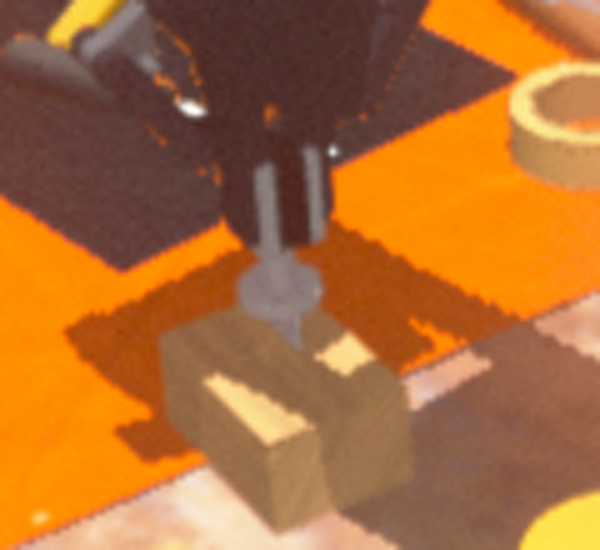

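The key hangs straight in the gripper, with its blade at about (290,330) over the middle of the block. I lower it slowly.

apply_moves(moves=[{"jaw":0,"offset":[0,0,0],"rot":[0,0,0]},{"jaw":0,"offset":[0,0,3],"rot":[0,0,0]},{"jaw":0,"offset":[0,0,3],"rot":[0,0,0]},{"jaw":0,"offset":[0,0,3],"rot":[0,0,0]},{"jaw":0,"offset":[0,0,1.5],"rot":[0,0,0]}])

```text
time_s: 35.2
eef_pos: [0.565, 0.2031, 0.0797]
eef_rot: [0.0, 1.0, -0.02, -0.0]
wrist_force: [-1.0, 0.4, -1.7]
opening: 0.104
grasp_force: 58.8
```

```bash
python3 -c "
from h import *
go([565,202.8,66],-2.26); feel(2)"
```

```text
t 35.2 tcp [565.  203.1  79.7] yaw -2.26 zax [-7.e-04 -1.e-04 -1.e+00] F [-0.99  0.43 -1.68] T [ 0.069  0.007 -0.034] open 0.104 gf 58.8 q [ 0.15  0.41  1.65 -0.    1.08  1.76]
tool off now [-0.   0.3 13.7] off in target frame [-0.   0.3 13.7] rotvec [0.01 0.04 0.  ]
t 35.3 tcp [565.1 203.1  79.7] yaw -2.26 zax [-7.e-04 -1.e-04 -1.e+00] F [0.15 0.06 0.07] T [-0.005 -0.017 -0.002] open 0.102 gf 58.8 q [0.15 0.41 1.65 0.   1.08 1.76]
mean [ 3.300e-01 -2.870e-01 -1.183e+00  1.000e-03 -4.000e-03 -1.000e-03]
```

apply_moves(moves=[{"jaw":0,"offset":[0,0.3,2],"rot":[0,0,0]},{"jaw":0,"offset":[0,0,2],"rot":[0,0,0]},{"jaw":0,"offset":[0,0,2],"rot":[0,0,0]},{"jaw":0,"offset":[0,0,1],"rot":[0,0,0]},{"jaw":0,"offset":[0,0,0],"rot":[0,0,0]}])

```text
time_s: 35.92
eef_pos: [0.5652, 0.2028, 0.073]
eef_rot: [0.0, 1.0, -0.02, -0.0]
wrist_force: [-0.3, -0.2, -0.7]
opening: 0.111
grasp_force: 58.8
```

```bash
python3 -c "
from h import *
go([565,202.8,66],-2.26); feel(2)"
```

```text
t 35.92 tcp [565.2 202.8  73. ] yaw -2.26 zax [-2.e-04 -0.e+00 -1.e+00] F [-0.27 -0.18 -0.73] T [-0.027  0.019  0.021] open 0.111 gf 58.8 q [ 0.15  0.42  1.65 -0.    1.07  1.76]
tool off now [-0.2 -0.   7. ] off in target frame [-0.2 -0.   7. ] rotvec [ 0.    0.01 -0.  ]
t 36.02 tcp [565.3 202.8  73.1] yaw -2.26 zax [ 1.e-04 -0.e+00 -1.e+00] F [ 0.86 -0.48 -1.05] T [ 0.08   0.004 -0.017] open 0.113 gf 58.8 q [ 0.15  0.42  1.65 -0.    1.07  1.76]
mean [ 0.355 -0.266 -0.843  0.041 -0.018 -0.016]
```

In the pocket with no contact. Next I go down onto the collar.

apply_moves(moves=[{"jaw":0,"offset":[0,0,2],"rot":[0,0,0]},{"jaw":0,"offset":[0,0,2],"rot":[0,0,0]},{"jaw":0,"offset":[0,0,2],"rot":[0,0,0]},{"jaw":0,"offset":[0,0,0],"rot":[0,0,0]},{"jaw":0,"offset":[0,0,0],"rot":[0,0,0]}])

```text
time_s: 36.65
eef_pos: [0.5653, 0.2028, 0.0671]
eef_rot: [-0.0, 1.0, -0.02, 0.0]
wrist_force: [-0.4, 0.2, -0.5]
opening: 0.111
grasp_force: 58.8
```

apply_moves(moves=[{"jaw":0,"offset":[0,0,0.5],"rot":[0,0,0]},{"jaw":0,"offset":[0,0,0.5],"rot":[0,0,0]},{"jaw":0,"offset":[0,0,0.5],"rot":[0,0,0]},{"jaw":0,"offset":[0,0,0],"rot":[0,0,0]},{"jaw":0,"offset":[0,0,0],"rot":[0,0,0]}])

```text
time_s: 37.28
eef_pos: [0.5653, 0.2028, 0.0656]
eef_rot: [-0.0, 1.0, -0.02, 0.0]
wrist_force: [0.1, -0.1, -0.7]
opening: 0.11
grasp_force: 59.0
```

```bash
python3 -c "
from h import *
feel(2)"
```

```text
t 37.38 tcp [565.3 202.8  65.6] yaw -2.26 zax [ 1.e-04  0.e+00 -1.e+00] F [ 0.67 -0.43 -0.29] T [ 0.038  0.004 -0.036] open 0.102 gf 59.0 q [0.15 0.43 1.65 0.   1.06 1.76]
mean [ 0.439 -0.283 -0.743  0.002  0.013 -0.02 ]
```

apply_moves(moves=[{"jaw":0,"offset":[0,0,0.4],"rot":[0,0,0]},{"jaw":0,"offset":[0,0,0],"rot":[0,0,0]},{"jaw":0,"offset":[0,0,0.4],"rot":[0,0,0]},{"jaw":0,"offset":[0,0,0],"rot":[0,0,0]},{"jaw":0,"offset":[0,0,0],"rot":[0,0,0]}])

```text
time_s: 38.0
eef_pos: [0.5654, 0.2029, 0.0656]
eef_rot: [0.0, 1.0, -0.02, 0.0]
wrist_force: [-3.8, -0.2, 7.4]
opening: 0.108
grasp_force: 60.0
```

```bash
python3 -c "
from h import *
feel(2)"
```

```text
t 38.1 tcp [565.4 202.8  65.5] yaw -2.25 zax [ 1.e-04 -0.e+00 -1.e+00] F [-3.54 -1.23  6.8 ] T [-0.132  0.549 -0.022] open 0.108 gf 60.0 q [ 0.15  0.43  1.65 -0.    1.06  1.76]
mean [-2.998 -0.783  6.893 -0.146  0.568 -0.012]
```

Collar seated. I release it.

apply_moves(moves=[{"jaw":0,"offset":[0,0,-0.6],"rot":[0,0,0]},{"jaw":0.15,"offset":[0,0,0],"rot":[0,0,0]},{"jaw":0.3,"offset":[0,0,0],"rot":[0,0,0]},{"jaw":0.6,"offset":[0,0,0],"rot":[0,0,0]},{"jaw":0.6,"offset":[0,0,0],"rot":[0,0,0]}])

```text
time_s: 38.72
eef_pos: [0.5653, 0.2028, 0.0653]
eef_rot: [0.0, 1.0, -0.02, -0.0]
wrist_force: [-1.0, 0.2, 0.2]
opening: 0.599
grasp_force: 0.0
```

apply_moves(moves=[{"jaw":0.6,"offset":[0,0,-10],"rot":[0,0,0]},{"jaw":0.6,"offset":[0,0,-30],"rot":[0,0,0]},{"jaw":0.6,"offset":[0,0,-50],"rot":[0,0,0]},{"jaw":0.6,"offset":[0,0,-50],"rot":[0,0,0]},{"jaw":0.6,"offset":[0,0,0],"rot":[0,0,0]}])

```text
time_s: 39.35
eef_pos: [0.5686, 0.2034, 0.2118]
eef_rot: [-0.001, 1.0, -0.02, 0.005]
wrist_force: [0.0, 0.4, -0.8]
opening: 0.599
grasp_force: 0.0
```

```bash
python3 - <<'E'
from h import *
obs()
p,d=ctrl.camera("scene");W=cloud("scene",d)
m=(abs(W[...,0]-.565)<.06)&(abs(W[...,1]-.204)<.045)&(W[...,2]>.075)&(W[...,2]<.13)&(d>0)
q=W[m];r=cv2.minAreaRect((q[:,:2]*1e3).astype(np.float32));print(len(q),r,np.round(np.percentile(q[:,2],[50,98]),4))
save("s5",cv2.resize(p[200:310,190:310],None,fx=5,fy=5,interpolation=cv2.INTER_CUBIC))
E
```

```text
t 39.35 tcp [568.6 203.4 211.8] yaw -2.25 zax [ 0.0107  0.0017 -0.9999] F [ 0.03  0.37 -0.84] T [ 0.02  -0.012 -0.06 ] open 0.599 gf 0.0 q [0.15 0.25 1.56 0.   1.32 1.76]
213 ((566.8687744140625, 205.56069946289062), (11.009554862976074, 40.529762268066406), 88.71956634521484) [0.092  0.1005]
```

View pics/s5.png

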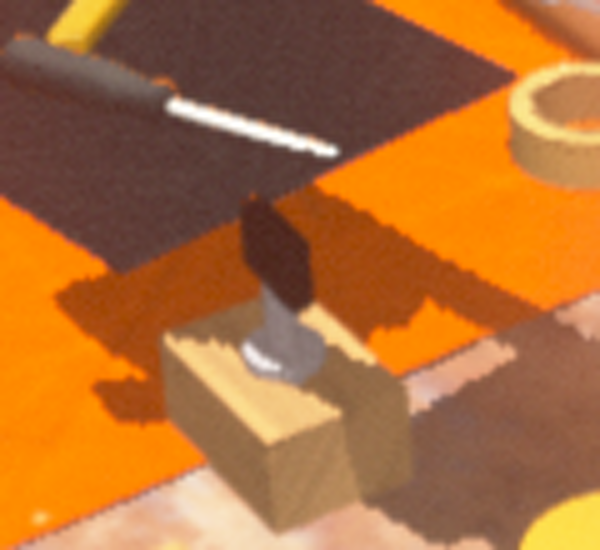

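The key stands upright in its holder, collar on the block at about (285,355), in the same pose as at the start (scene-camera fit within 1 mm). I hand in.

```bash
python3 -c "
from h import *
print(ctrl.hand_in())"
```

```text
the job is handed in; nothing more can be done
None
```

The fastener was turned to its stop and sprang back up at the locked marks, the key stands upright in its holder as before, and the job was handed in at about 39 s; the hand-in returned no verdict.

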